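Torque down a pressure vessel's cap on a lab capping stand

TASK

Close the steel pressure vessel on the capping stand. Turn it clockwise (seen from above) by its lever until the notch in its foot flange faces the locking key, slide the key fully home into the notch, then push the lever on clockwise until the wrench clicks over, and stop at once before the cap is overtightened. Leave the key in and the lever free, and do not disturb the bottles around.

Things in the scene. Friction and masses are not known exactly. Their poses are not given: they have to be found in the camera images.
- stand: Grey bed plate fixed to the bench, 170 x 360 x 12 mm (local x, y, z), carrying everything else. Origin on the bench (z = 0) under the vessel's upright turning axis; z up. Along its local -y (about the robot's right) lies a guide for the key: two side walls from y = -85 to -135 mm, 27 mm apart, with a bridge over the top up to 48 mm above the bench. The plate's top, on which the key slides, is 12 mm above the bench and reaches from y = -260 to +100 mm.
- axis (a point): Point on the vessel's turning axis, 145 mm above the bench, at the height of the lever's centreline. The vessel, cap and lever all turn about this one upright axis. Highest part: the pin in the middle of the wrench head, 156 mm above the bench, 166 mm when clicked.
- vessel (a joint): Turn of the steel vessel (body 84 mm across, foot flange about 150 mm across, 160 mm at the corners beside the notch, 16 to 42 mm above the bench) on the stand, rad, growing clockwise from above. 0 = notch points exactly at the key; it starts between -0.65 and -0.3. It turns stiffly (0.3 N m, about 2.5 N at the lever grip) and stays where left. While the key is out, pushing the lever turns it all. With the key home it can still give about 0.06 rad.
- notch (a point): Mouth of the notch at the flange's rim, 75 mm from the axis, 29 mm above the bench. The notch is 28 mm wide, runs 30 mm inward and is open above and outward.
- key_nose (a point): Tip of the locking key's rounded nose, 11 mm above the key's underside. The key is a loose flat steel bar lying in the guide, 24 mm wide, 22 mm tall, 120 mm long, 0.35 to 0.7 kg, pointing to the vessel. Home = nose on the floor of the notch, 45 mm from the axis. Its round nose finds a notch that is up to about 6 mm off centre.
- key_tab (a point): Middle of the outer face of the key's upright end tab (50 mm wide across the bar, 14 mm thick, 55 mm tall), 35 mm above the key's underside, 134 mm behind the nose. Push this face towards the vessel; it slides with 2 to 5 N.
- lever_grip (a point): Middle of the click wrench's straight level lever, 135 mm from the axis; the grey ribbed grip is 22 mm across and runs from 90 to 190 mm from the axis, centreline 145 mm above the bench, free underneath. It points away from the axis to the robot's left. Push it sideways, clockwise from above.
- cap (a joint): Turn of the screw cap (90 mm across) with the wrench head on the vessel, rad, growing as it tightens (clockwise from above). Starts between 0.1 and 0.35. Resistance rises from about 1.1 N m to 1.6 N m (about 12 N at the lever grip), where the wrench clicks, after about 0.3 to 0.6 rad. The cap stays where it is left; it is not damaged up to 0.06 rad beyond the click.
- lever (a joint): Break-over of the click lever relative to the wrench head, rad: 0 until the set torque is reached, then it gives way clockwise with the resistance falling to a fifth, and a pin in the middle of the head rises 9 mm. At 0.18 it meets a stop and any further push overtightens the cap. Let go, it springs back to 0. A value above 0.08 is surely the click.
- vial_a: Amber glass vial with blue cap, 50 mm across, 105 mm tall, bystander; origin under its foot.
- vial_b: A second such vial, bystander.
- jar: White plastic jar, 70 mm across, 110 mm tall, bystander; origin under its foot.
Not all that is in view belongs to the job. What is shaped like the part that bears key_nose but black or turquoise is not meant.

How it is judged:
By the outcome, as a careful person would: the job done as asked, in the order asked, and still so for the second after the job is handed in, with the robot touching nothing.
It also fails if it takes over 64 s, if anything falls off the work surface, if the arm or the gripper's body presses on something with over 40 N, if the wrist force passes 120 N, or if a joint passes its speed limit or range.

ROBOT

A 7-joint arm with a two-finger parallel gripper is mounted at the origin on the work surface. World frame = base frame: x ahead of the robot, y to its left, z up, the work surface at z = 0. Lengths are in mm, angles in degrees, forces in N, time in s.
With the tool pointing down it reaches from about 400 to 850 mm from the base axis. Payload 4.4 kg.
Tool frame: the origin (TCP) lies at the very end of the fingers, on their centre line; the grasp point (between the pads) lies 19 mm behind it (manip.grip_point_offset is the distance from the TCP to the grasp point, in mm); z points along the fingers, y is the direction in which the jaws open and shut (so a half turn about z gives the same grasp; the last joint's range is limited). The gripper opens to 94 mm and grips with 3 to 60 N. Pads are 16 mm wide; open, the fingers measure 119 mm over their backs; the gripper's body (75 mm by 177 mm) begins 78 mm behind the grasp point.
Start: joints at [-77.796, 36.005, 2.206, 86.941, -1.547, 57.084, -1.146], TCP at [178.856, 624.923, 205.478] pointing down, gripper open.
Joint ranges: [-175.42, 175.42], [-21.48, 121.26], [-71.46, 75.88], [10.55, 141.38], [-63.04, 243.04], [13.31, 113.54], [-168.57, 168.57]. Speed limits (degrees/s): [147.25, 147.25, 180, 180, 180, 180, 180].

INTERFACE

Orientations are given as a 3x3 rotation matrix whose columns are the frame's x, y, z axes.
In Python, from cell import readout, viewer, order, manip gives the robot as it stands.
- The arm moves only by the tool drive_tool, never from a script. Its arguments are lists of equal length, an entry for each row: "slide": the shift along the tool's x, y, z in mm, a list of three; "rot": the turn, a rotation vector about the tool's x, y, z in degrees, a list of three; "gripper": the closure in counts, from 0 (fully open) to 255 (shut). In form: {"slide": [[tx, ty, tz], ...], "rot": [[wx, wy, wz], ...], "gripper": [gripper, ...]}. A call has 1 to 5 rows; each row is the pose to reach, as a shift and turn from the pose measured when the call began, along the tool's axes at that moment; what a row does not reach only later rows make up. A row lasts 1/12 s, in which the tool goes at most 41.7 mm and 7.16 degrees, less where a joint would pass 70% of its speed; a pose out of reach is approached as far as the arm can. A call with a gripper value outside its range is refused whole. The fingers move at their own pace and stop on an object; "newtons" is the grip in N (left out, the last holds). Time passes only in rows, so rows that repeat a pose let the fingers close. It gives the time, the measured TCP pose, the force and the opening at its end, in the units of the state.
- readout.get_state(): the state, without advancing time (a new reading comes with each control period).
- viewer.snapshot(name): name is "scene" or "side" or "wrist"; returns the picture (384x512x3 uint8, red, green, blue); there is no depth.
- viewer.camera_model(name): a dict with "fov_y" (degrees; the focal length in pixels is half the picture's height over the tangent of half this angle, whatever the lens; pixels are square), "cx", "cy" (the principal point, pixels), "extrinsics" (4x4, takes a point from camera to world coordinates); the wrist camera has in their place "mount" (4x4, takes a point from camera to tool coordinates, whose origin is the TCP and whose axes are the flange's). Camera axes: x right, y up, looking along -z (the intrinsics and any distortion apply to the point x, -y, -z); pixel columns grow to the right and rows downward; lengths in mm; the calibration is good to about 2 mm. A picture is of the moment at which its call begins: read the wrist's pose just before it. camera_model takes no time and is no camera call.
- order.hand_in(): hands the job in, once; it reports no verdict.
The state is a dict: "time": time; "q": joint angles; "qvel": joint speeds; "tau": joint torques, N m; "eef_pos": TCP position; "eef_rot": TCP orientation; "contact_force": force on the tool from outside, world axes, zero at the start; "torque": the same for the moment, N m; "opening": finger opening in mm.
Only numpy, scipy, OpenCV 4.12 (cv2) and the standard library are available. Lean on these libraries where they do the work, as an engineer would, in place of code of your own. Each camera call takes 0.05 s, during which the arm holds its last target.

## Working session

There is one attempt and no reset: what is moved stays moved. The work goes in short steps, Python scripts to look and compute and a tool call to move; the robot and the scene stay as the last step left them, time stands still between calls to the robot, and variables do not carry over. Pictures are saved under pics/ and viewed, and the job is handed in when it is done.

Besides the shell and the picture viewer there is one more tool, called as name(argument=value, ...), one argument or row to a line, values as JSON. drive_tool: Moves the arm, as the interface text tells. Its arguments: {"type":"object","properties":{"slide":{"type":"array"},"rot":{"type":"array"},"gripper":{"type":"array"},"newtons":{"type":"number"}},"required":["slide","rot","gripper"]}

```bash
ls; mkdir -p pics; python3 - <<'E'
from cell import readout, viewer, order, manip
import cv2,numpy as np
np.set_printoptions(precision=3,suppress=True)
s=readout.get_state(); print(s)
for n in ("scene","side","wrist"):
    im=viewer.snapshot(n); cv2.imwrite(f"pics/{n}0.png",im[:,:,::-1]); print(n,viewer.camera_model(n))
E
```

```text
pics
{'time': 0.0, 'q': array([-77.797,  36.059,   2.203,  86.994,  -1.547,  57.083,  -1.145]), 'qvel': array([ 0.036,  0.015, -0.045,  0.043, -0.085,  0.009,  0.055]), 'tau': array([  0.   , -54.974,   1.144, -18.662,  -0.052,   0.024,   0.   ]), 'eef_pos': array([178.67 , 624.281, 204.566]), 'eef_rot': array([[-0.961,  0.275, -0.   ],
       [ 0.275,  0.961, -0.002],
       [-0.   , -0.002, -1.   ]]), 'contact_force': array([-0.091, -0.031,  0.463]), 'torque': array([0.016, 0.017, 0.028]), 'opening': 93.75389602807962}
scene {'fov_y': 43.73368231715291, 'cx': 262.5004769467799, 'cy': 197.87076082738284, 'extrinsics': array([[   0.834,   -0.384,    0.395, 1143.139],
       [   0.551,    0.595,   -0.585, -759.019],
       [  -0.01 ,    0.706,    0.708, 1063.441],
       [   0.   ,    0.   ,    0.   ,    1.   ]])}
side {'fov_y': 44.82505679778079, 'cx': 260.96170880108326, 'cy': 195.8681232281296, 'extrinsics': array([[  -0.58 ,   -0.526,    0.622, 1373.533],
       [   0.814,   -0.353,    0.461,  570.905],
       [  -0.023,    0.774,    0.633,  890.865],
       [   0.   ,    0.   ,    0.   ,    1.   ]])}
wrist {'fov_y': 63.701032904743386, 'cx': 248.80488313596845, 'cy': 190.14373431130883, 'mount': array([[  -0.001,    0.971,    0.241,   69.107],
       [   1.   ,    0.001,   -0.   ,    0.16 ],
       [  -0.001,    0.241,   -0.971, -179.08 ],
       [   0.   ,    0.   ,    0.   ,    1.   ]])}
```

View pics/scene0.png

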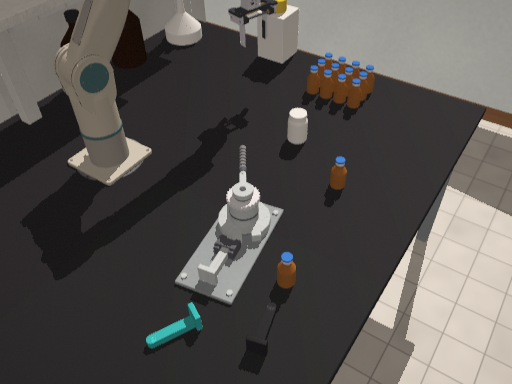

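View pics/side0.png

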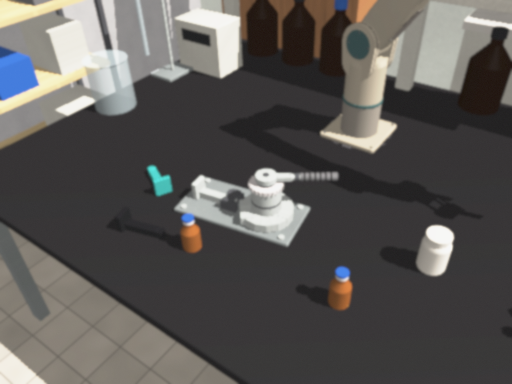

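View pics/wrist0.png

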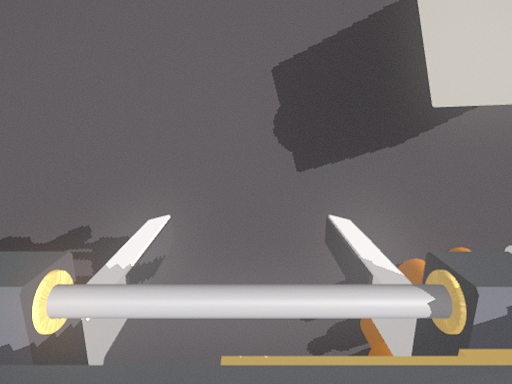

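The scene view shows the stand at about (230,245), with the pale steel key tab at (208,268) in the dark guide at (228,245). The lever points up to (242,150). The two decoys are turquoise (175,328) and black (262,335). Next I'll enlarge it.

```bash
python3 - <<'E'
import cv2
a=cv2.imread("pics/scene0.png")[130:310,160:310]; cv2.imwrite("pics/sc_crop.png",cv2.resize(a,None,fx=3.3,fy=3.3,interpolation=cv2.INTER_CUBIC))
a=cv2.imread("pics/side0.png")[150:260,160:350]; cv2.imwrite("pics/si_crop.png",cv2.resize(a,None,fx=4,fy=4,interpolation=cv2.INTER_CUBIC))
E
```

```text
(no output)
```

View pics/sc_crop.png

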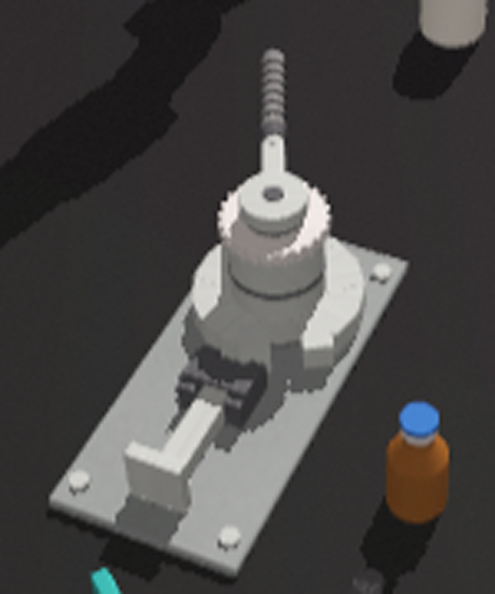

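View pics/si_crop.png

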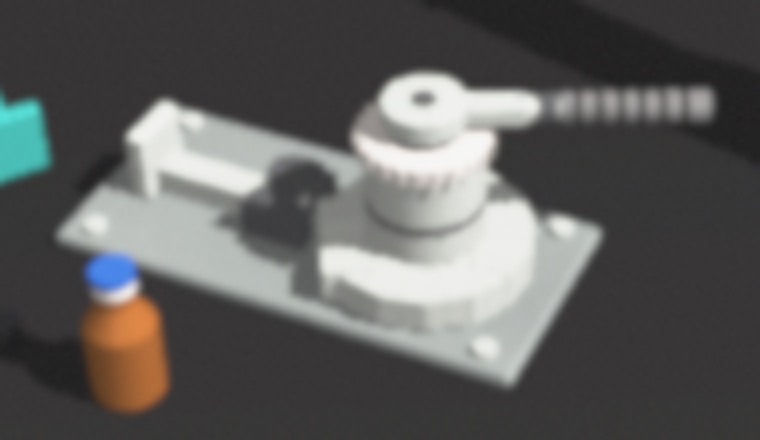

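```bash
cat > h.py <<'E'
import numpy as np,cv2
from cell import readout, viewer, order, manip
np.set_printoptions(precision=2,suppress=True)
def ray(name,u,v,st=None):
    m=viewer.camera_model(name)
    f=192/np.tan(np.radians(m['fov_y']/2))
    d=np.array([(u-m['cx'])/f,-(v-m['cy'])/f,-1.])
    if name=='wrist':
        T=np.eye(4);T[:3,:3]=st['eef_rot'];T[:3,3]=st['eef_pos'];E=T@m['mount']
    else: E=m['extrinsics']
    return E[:3,3],E[:3,:3]@d
def onz(name,u,v,z,st=None):
    o,d=ray(name,u,v,st); return o+d*(z-o[2])/d[2]
def proj(name,P,st=None):
    m=viewer.camera_model(name); f=192/np.tan(np.radians(m['fov_y']/2))
    if name=='wrist':
        T=np.eye(4);T[:3,:3]=st['eef_rot'];T[:3,3]=st['eef_pos'];E=T@m['mount']
    else: E=m['extrinsics']
    p=np.linalg.inv(E)@np.append(P,1); return m['cx']+f*p[0]/-p[2], m['cy']-f*p[1]/-p[2]
E
python3 - <<'E'
from h import *
print(viewer.camera_model('scene').keys())
sc=lambda x,y:((x+.5)/3.3+160-.5,(y+.5)/3.3+130-.5)
si=lambda x,y:((x+.5)/4+160-.5,(y+.5)/4+150-.5)
A=[onz('scene',*sc(*p),12) for p in [(50,502),(238,572),(407,262)]]
B=[onz('side',*si(*p),12) for p in [(57,238),(512,382),(602,234)]]
print(np.array(A));print(np.array(B))
for X in A,B: print([np.linalg.norm(X[i]-X[j]) for i,j in((0,1),(1,2),(0,2))])
print('pin',onz('scene',*sc(272,193),156),onz('side',*si(425,98),156))
print('lever end',onz('scene',*sc(273,55),145),onz('side',*si(712,104),145))
print('base',proj('scene',[0,0,0]),proj('side',[0,0,0]))
E
```

```text
dict_keys(['fov_y', 'cx', 'cy', 'extrinsics'])
[[ 534.89 -277.94   12.  ]
 [ 699.67 -248.25   12.  ]
 [ 635.64  103.5    12.  ]]
[[ 699.94 -244.05   12.  ]
 [ 637.42  108.12   12.  ]
 [ 475.99   80.63   12.  ]]
[np.float64(167.42758872146848), np.float64(357.53240397702797), np.float64(394.5247235806127)]
[np.float64(357.6733659677742), np.float64(163.75567851039045), np.float64(394.4263541363273)]
pin [569.77  -8.22 156.  ] [569.86  -6.36 156.  ]
lever end [458.08 151.19 145.  ] [457.45 147.49 145.  ]
base (np.float64(110.0794640810278), np.float64(157.11886099965687)) (np.float64(358.50730288590745), np.float64(131.0432605866224))
```

Both views agree: the axis is at about (570,-7) and stand y points 10.3° to the left of world +y. The lever currently points at about 125°. I'll move over the key and notch side with the tool aligned to the stand for a closer look.

```bash
cat >> h.py <<'E'
AX=np.array([570,-7.3]); YA=100.3
ey=np.array([np.cos(np.radians(YA)),np.sin(np.radians(YA))]); ex=np.array([ey[1],-ey[0]])
R0=np.array([[-ex[0],ey[0],0],[-ex[1],ey[1],0],[0,0,-1.]])
def loc(P): P=np.asarray(P)[:2]-AX; return np.array([P@ex,P@ey])
def glob(x,y,z): return np.append(AX+x*ex+y*ey,z)
def go(P):
    from scipy.spatial.transform import Rotation as Ro
    s=readout.get_state(); R=s['eef_rot']
    print('t',s['time'],'slide',R.T@(np.asarray(P)-s['eef_pos']),'rot',Ro.from_matrix(R.T@R0).as_rotvec(degrees=True),'loc',loc(s['eef_pos']),s['eef_pos'][2])
E
python3 - <<'E'
from h import *
go(glob(20,-110,205))
for n,p,z in(('vialA',(286,281),5),('vialB',(339,184),5),('jar',(297,138),5)): print(n,onz('scene',*p,z),loc(onz('scene',*p,z)))
E
```

```text
t 0.15 slide [-616.62 -589.52    0.62] rot [ -0.08  -0.02 -26.27] loc [-272.02  691.55] 204.8114732142965
vialA [ 777.83 -111.18    5.  ] [ 185.9  -139.37]
vialB [724.84 301.18   5.  ] [207.5  275.82]
jar [490.56 433.66   5.  ] [  0.68 448.06]
```

drive_tool(
  slide=[
    [-40, -38, 0],
    [-80, -76, 0],
    [-120, -114, 0],
    [-160, -152, 0],
    [-190, -181, 0],
  ],
  rot=[
    [0, 0, -5],
    [0, 0, -10],
    [0, 0, -16],
    [0, 0, -21],
    [0, 0, -26.3],
  ],
  gripper=[255, 255, 255, 255, 255],
)

```text
time: 0.57
eef_pos: [284.7, 443.2, 204.8]
eef_rot: [[-0.983, -0.184, -0.0], [-0.184, 0.983, -0.002], [0.001, -0.002, -1.0]]
contact_force: [1.2, 0.4, 0.3]
opening: 63.8
```

```bash
python3 - <<'E'
from h import *
go(glob(20,-110,205))
E
```

```text
t 0.5667 slide [-216.91 -605.42    0.71] rot [-0.1  -0.04  0.31] loc [-200.17  494.25] 204.78567700278097
```

drive_tool(
  slide=[
    [-14, -39, 0],
    [-28, -78, 0],
    [-42, -117, 0],
    [-56, -156, 0],
    [-70, -195, 0],
  ],
  rot=[
    [0, 0, 0.3],
    [0, 0, 0.3],
    [0, 0, 0.3],
    [0, 0, 0.3],
    [0, 0, 0.3],
  ],
  gripper=[255, 255, 255, 255, 255],
)

```text
time: 0.98
eef_pos: [389.6, 263.2, 205.1]
eef_rot: [[-0.984, -0.179, -0.0], [-0.179, 0.984, -0.002], [0.001, -0.002, -1.0]]
contact_force: [0.5, 0.2, -0.8]
opening: 30.3
```

drive_tool(
  slide=[
    [-14, -39, 0],
    [-28, -78, 0],
    [-42, -117, 0],
    [-56, -156, 0],
    [-70, -195, 0],
  ],
  rot=[
    [0, 0, 0],
    [0, 0, 0],
    [0, 0, 0],
    [0, 0, 0],
    [0, 0, 0],
  ],
  gripper=[255, 255, 255, 255, 255],
)

```text
time: 1.4
eef_pos: [493.5, 82.6, 205.5]
eef_rot: [[-0.984, -0.179, -0.0], [-0.179, 0.984, -0.002], [0.001, -0.002, -1.0]]
contact_force: [0.8, -0.4, -0.5]
opening: 0.8
```

drive_tool(
  slide=[
    [-14, -39, 0],
    [-28, -78, 0],
    [-42, -117, 0],
    [-56, -156, 0],
    [-75, -205, 0],
  ],
  rot=[
    [0, 0, 0],
    [0, 0, 0],
    [0, 0, 0],
    [0, 0, 0],
    [0, 0, 0],
  ],
  gripper=[255, 255, 255, 255, 255],
)

```text
time: 1.82
eef_pos: [598.1, -97.6, 205.6]
eef_rot: [[-0.984, -0.179, -0.001], [-0.179, 0.984, -0.002], [0.001, -0.002, -1.0]]
contact_force: [1.0, 0.3, -0.5]
opening: 0.7
```

```bash
python3 - <<'E'
from h import *
go(glob(20,-110,205))
im=viewer.snapshot('wrist'); cv2.imwrite('pics/w1.png',cv2.resize(im[:,:,::-1],None,fx=1.5,fy=1.5))
E
```

```text
t 1.8167 slide [ -8.52 -16.13   0.61] rot [-0.09 -0.07 -0.  ] loc [ 11.48 -93.87] 205.5950162863241
```

View pics/w1.png

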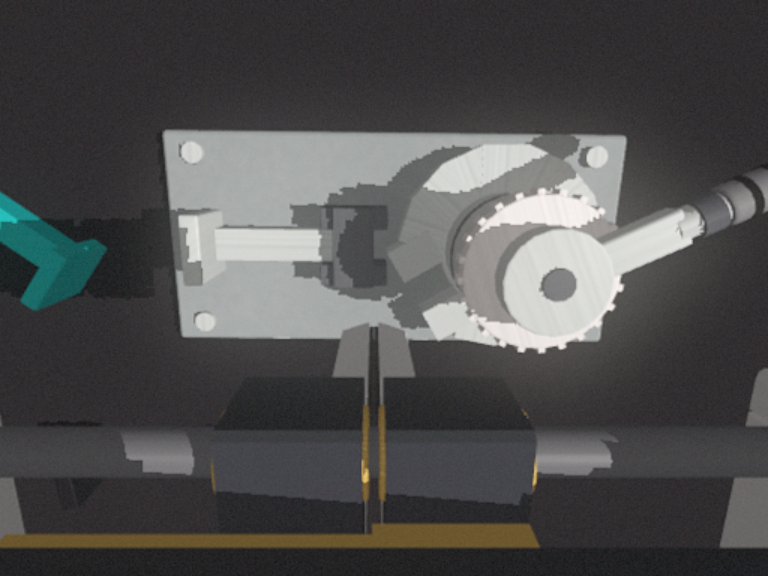

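Clear view from above. The key tab is at (200,245) in the enlarged picture, with the guide at (360,245). The notch lies between the lugs near (405,280) and (430,315). I'll enlarge and measure.

```bash
python3 - <<'E'
import cv2
a=cv2.imread("pics/w1.png")[190:350,300:520]; a=cv2.convertScaleAbs(a,alpha=1.5,beta=20); cv2.imwrite("pics/w1c.png",cv2.resize(a,None,fx=3.5,fy=3.5,interpolation=cv2.INTER_CUBIC))
E
```

```text
(no output)
```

View pics/w1c.png

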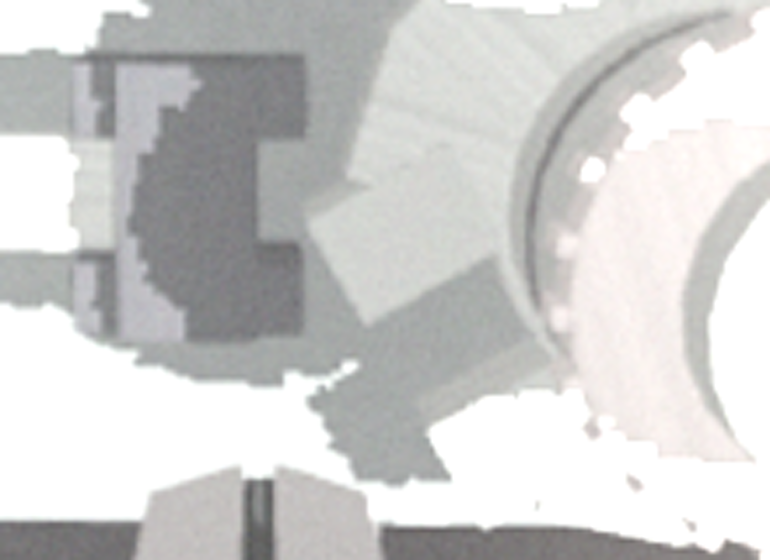

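```bash
python3 - <<'E'
from h import *
s=readout.get_state()
c=lambda x,y:(((x+.5)/3.5+300)/1.5-.5,((y+.5)/3.5+190)/1.5-.5)
w=lambda x,y:((x+.5)/1.5-.5,(y+.5)/1.5-.5)
a=onz('wrist',*c(368,325),42,s);b=onz('wrist',*c(430,428),42,s);i=onz('wrist',*c(495,258),42,s)
for n,P in(('a',a),('b',b),('in',i),('mid',(a+b)/2),('pin',onz('wrist',*w(559,284),156,s)),
 ('corner TL',onz('wrist',*w(165,131),12,s)),('TR',onz('wrist',*w(626,137),12,s)),('BL',onz('wrist',*w(182,337),12,s)),
 ('grip lever',onz('wrist',*w(712,214),145,s)),('tab top L',onz('wrist',*w(180,211),67,s)),('tab top L2',onz('wrist',*w(189,284),67,s)),
 ('walls end',onz('wrist',*c(305,335),48,s)),('walls end',onz('wrist',*c(305,55),48,s))):
  l=loc(P); print(n,l,np.hypot(*l),np.degrees(np.arctan2(l[1],l[0])))
print(np.linalg.norm(a-b))
d=loc(a)-loc(i); print('edge dir',np.degrees(np.arctan2(d[1],d[0])))
E
```

```text
a [ 27.76 -82.99] 87.51426863849295 -71.50341591158877
b [ 51.25 -69.18] 86.09926128780951 -53.468744186153145
in [ 13.16 -55.84] 57.36732808000812 -76.73365888232577
mid [ 39.51 -76.09] 85.73398868557867 -62.56018712931941
pin [  1.26 -11.57] 11.637412444195759 -83.7846896865179
corner TL [ -86.05 -266.  ] 279.57542385645985 -107.92617738347772
TR [-77.84  86.61] 116.45253422334423 131.9478635800247
BL [  81.65 -271.54] 283.5467720891506 -73.26352943586994
grip lever [-32.12  67.18] 74.46036305808103 115.55333699796314
tab top L [ -29.69 -237.82] 239.6672483901567 -97.1166857523371
tab top L2 [  21.57 -237.17] 238.1455924828252 -84.80439290227066
walls end [ 28.39 -96.78] 100.85561400234266 -73.64925613786873
walls end [-30.74 -96.59] 101.36319587781662 -107.65423287953007
27.246885244333953
edge dir -61.73826979882604
```

```bash
python3 - <<'E'
from h import *
s=dict(eef_pos=glob(11.48,-93.87,205.6),eef_rot=np.array([[-0.984, -0.179, -0.001], [-0.179, 0.984, -0.002], [0.001, -0.002, -1.0]]))
c=lambda x,y:(((x+.5)/3.5+300)/1.5-.5,((y+.5)/3.5+190)/1.5-.5)
w=lambda x,y:((x+.5)/1.5-.5,(y+.5)/1.5-.5)
a=onz('wrist',*c(368,325),42,s);b=onz('wrist',*c(430,428),42,s);i=onz('wrist',*c(495,258),42,s)
for n,P in(('a',a),('b',b),('in',i),('mid',(a+b)/2),('pin',onz('wrist',*w(559,284),156,s)),
 ('corner TL',onz('wrist',*w(165,131),12,s)),('TR',onz('wrist',*w(626,137),12,s)),('BL',onz('wrist',*w(182,337),12,s)),
 ('grip lever',onz('wrist',*w(712,214),145,s)),('tab top L',onz('wrist',*w(180,211),67,s)),('tab top L2',onz('wrist',*w(189,284),67,s)),
 ('walls end',onz('wrist',*c(305,335),48,s)),('walls end',onz('wrist',*c(305,55),48,s))):
  l=loc(P); print(n,l,np.hypot(*l),np.degrees(np.arctan2(l[1],l[0])))
go(glob(-120,95,205))
E
```

```text
a [ 24.97 -70.3 ] 74.60257885975305 -70.44909541812855
b [ 48.35 -56.26] 74.179951966557 -49.32332962521906
in [ 10.16 -43.22] 44.40098543823166 -76.77731760251629
mid [ 36.66 -63.28] 73.13066430961106 -59.91656171887158
pin [-1.6   0.26] 1.6252311744261538 170.77650844282937
corner TL [ -87.24 -253.76] 268.33139532887924 -108.97181681921082
TR [-82.53  99.58] 129.33724540608065 129.65306997857613
BL [  79.89 -257.43] 269.54157391860207 -72.75837360420968
grip lever [-35.83  79.62] 87.30802039585858 114.22993684261414
tab top L [ -31.07 -225.53] 227.6648136367173 -97.84396573208359
tab top L2 [  20.   -224.33] 225.2221618600069 -84.90488661904386
walls end [ 25.72 -84.14] 87.98413495404954 -73.00348531971487
walls end [-33.42 -84.5 ] 90.87315460277884 -111.57852559295333
t 1.8667 slide [135.33 198.79  -1.83] rot [-0.59  0.14 -0.53] loc [  13.49 -105.03] 205.5444821334535
```

Notch centre lies about 32° from the key direction, and the lever is at about 115° in stand coordinates. Next I go behind the lever and descend.

```bash
python3 - <<'E'
from h import *
go(glob(-105,105,205))
E
```

```text
t 1.8667 slide [120.42 208.92  -1.9 ] rot [-0.59  0.14 -0.53] loc [  13.49 -105.03] 205.5444821334535
```

drive_tool(
  slide=[
    [20, 35, 0],
    [40, 70, 0],
    [60, 105, 0],
    [80, 140, 0],
    [101, 175, 0],
  ],
  rot=[
    [0, 0, 0],
    [0, 0, 0],
    [0, 0, 0],
    [0, 0, 0],
    [0, 0, 0],
  ],
  gripper=[255, 255, 255, 255, 255],
)

```text
time: 2.28
eef_pos: [471.3, 48.3, 203.3]
eef_rot: [[-0.986, -0.169, 0.004], [-0.169, 0.986, -0.009], [-0.002, -0.01, -1.0]]
contact_force: [1.0, 0.2, 0.8]
opening: 0.4
```

```bash
python3 - <<'E'
from h import *
go(glob(-105,105,125))
E
```

```text
t 2.2833 slide [18.3  33.28 77.92] rot [-0.57  0.13 -0.57] loc [-87.21  72.33] 203.29179659895763
```

drive_tool(
  slide=[
    [18, 33, 10],
    [18, 33, 45],
    [18, 33, 78],
    [18, 33, 78],
    [18, 33, 78],
  ],
  rot=[
    [-0.5, 0, -0.5],
    [-0.5, 0, -0.5],
    [-0.5, 0, -0.5],
    [-0.5, 0, -0.5],
    [-0.5, 0, -0.5],
  ],
  gripper=[255, 255, 255, 255, 255],
)

```text
time: 2.7
eef_pos: [447.0, 76.8, 124.2]
eef_rot: [[-0.984, -0.178, -0.001], [-0.178, 0.984, -0.002], [0.002, -0.002, -1.0]]
contact_force: [0.6, 0.3, 1.5]
opening: 0.4
```

```bash
python3 - <<'E'
from h import *
go(glob(-81,117,125)); print(readout.get_state()['contact_force'])
im=viewer.snapshot('wrist'); cv2.imwrite('pics/w2.png',cv2.resize(im[:,:,::-1],None,fx=1.5,fy=1.5))
E
```

```text
t 2.7 slide [-24.98  12.28  -0.85] rot [-0.09 -0.09 -0.06] loc [-106.    104.75] 124.20418530643146
[0.63 0.29 1.55]
```

View pics/w2.png

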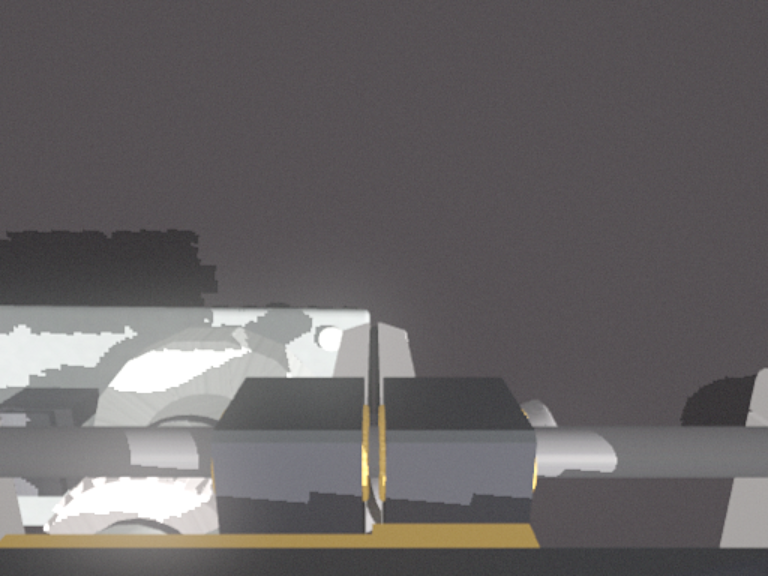

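The finger is behind the lever, whose tip shows at (540,415). Pushing the first part along the arc.

drive_tool(
  slide=[
    [-13, 6, 0],
    [-25, 12, 0],
    [-37, 18, 0],
    [-49, 24, 0],
    [-60, 28, 0],
  ],
  rot=[
    [0, 0, 0],
    [0, 0, 0],
    [0, 0, 0],
    [0, 0, 0],
    [0, 0, 0],
  ],
  gripper=[255, 255, 255, 255, 255],
)

```text
time: 3.17
eef_pos: [503.6, 114.3, 127.5]
eef_rot: [[-0.984, -0.176, 0.003], [-0.176, 0.984, -0.002], [-0.003, -0.002, -1.0]]
contact_force: [-2.1, -3.5, -0.3]
opening: 0.3
```

```bash
python3 - <<'E'
from h import *
go(glob(-9,141,125)); print(readout.get_state()['contact_force'])
E
```

```text
t 3.1667 slide [-34.53   9.65   2.55] rot [-0.14  0.17 -0.19] loc [-43.57 131.47] 127.47107538521243
[-2.1  -3.51 -0.26]
```

drive_tool(
  slide=[
    [-9, 3, 1],
    [-18, 6, 2],
    [-27, 8, 2],
    [-34, 9, 2],
    [-34, 9, 2],
  ],
  rot=[
    [0, 0, 0],
    [0, 0, 0],
    [0, 0, 0],
    [0, 0, 0],
    [0, 0, 0],
  ],
  gripper=[255, 255, 255, 255, 255],
)

```text
time: 3.58
eef_pos: [537.8, 129.7, 126.3]
eef_rot: [[-0.984, -0.175, 0.006], [-0.175, 0.985, -0.001], [-0.006, -0.002, -1.0]]
contact_force: [0.2, 0.4, 0.6]
opening: 0.6
```

```bash
python3 - <<'E'
from h import *
go(glob(-4.5,141,125)); print(readout.get_state()['contact_force'])
im=viewer.snapshot('scene'); cv2.imwrite('pics/s3.png',cv2.resize(im[130:310,160:310,::-1],None,fx=3.3,fy=3.3,interpolation=cv2.INTER_CUBIC))
E
```

```text
t 3.5833 slide [-2.7   0.51  1.34] rot [-0.11  0.36 -0.21] loc [ -7.21 140.51] 126.32377861844977
[0.24 0.38 0.64]
```

View pics/s3.png

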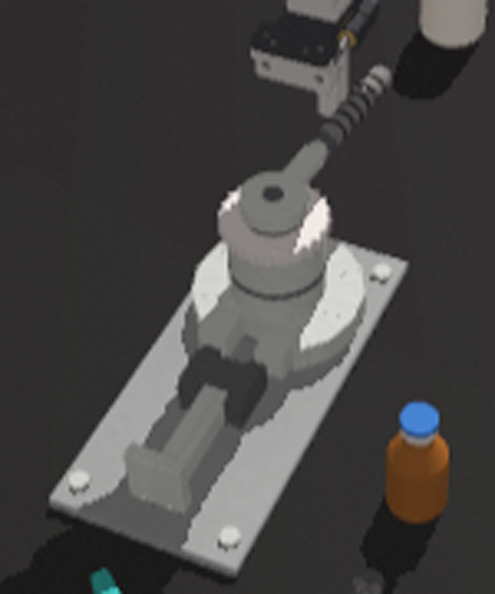

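```bash
python3 - <<'E'
from h import *
sc=lambda x,y:((x+.5)/3.3+160-.5,(y+.5)/3.3+130-.5)
p=onz('scene',*sc(273,193),156);e=onz('scene',*sc(383,73),145);d=loc(e)-loc(p);print(loc(p),loc(e),np.hypot(*d),np.degrees(np.arctan2(d[1],d[0])))
p=onz('scene',*sc(272,193),156);e=onz('scene',*sc(273,55),145);d=loc(e)-loc(p);print(np.degrees(np.arctan2(d[1],d[0])))
a=cv2.imread('pics/s3.png')[300:420,150:370];a=cv2.convertScaleAbs(a,alpha=2.2,beta=-100);cv2.imwrite('pics/s3c.png',cv2.resize(a,None,fx=3,fy=3))
E
```

```text
[ 0.38 -0.54] [ 21.5  190.61] 192.3170021738319 83.69307595329344
114.71771005602287
```

View pics/s3c.png

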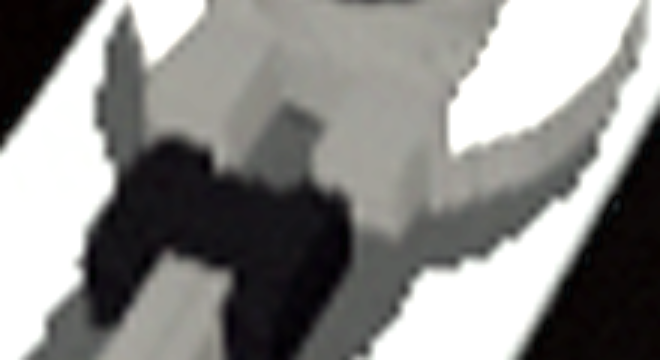

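The lever turned 31°, from 114.7 to 83.7, and the notch looks aligned. I back off, rise and check from above the key.

drive_tool(
  slide=[
    [20, 0, 0],
    [30, 0, -25],
    [30, 0, -60],
    [30, -25, -80],
    [30, -60, -80],
  ],
  rot=[
    [0, 0, 0],
    [0, 0, 0],
    [0, 0, 0],
    [0, 0, 0],
    [0, 0, 0],
  ],
  gripper=[255, 255, 255, 255, 255],
)

```text
time: 4.05
eef_pos: [520.6, 69.5, 210.8]
eef_rot: [[-0.983, -0.183, 0.016], [-0.183, 0.983, 0.004], [-0.016, 0.001, -1.0]]
contact_force: [1.4, -0.4, -1.0]
opening: 0.1
```

```bash
python3 - <<'E'
from h import *
go(glob(0,-150,210)); print(readout.get_state()['contact_force'])
E
```

```text
t 4.05 slide [ -33.95 -234.51    1.12] rot [0.05 0.92 0.22] loc [-34.86  84.38] 210.77252021647263
[ 1.45 -0.39 -0.97]
```

drive_tool(
  slide=[
    [-6, -40, 0],
    [-12, -80, 0],
    [-18, -120, 0],
    [-24, -160, 0],
    [-30, -200, 0],
  ],
  rot=[
    [0, 0.5, 0.2],
    [0, 0.9, 0.2],
    [0, 0.9, 0.2],
    [0, 0.9, 0.2],
    [0, 0.9, 0.2],
  ],
  gripper=[255, 255, 255, 255, 255],
)

```text
time: 4.47
eef_pos: [587.4, -123.4, 211.6]
eef_rot: [[-0.984, -0.179, 0.002], [-0.179, 0.984, 0.001], [-0.002, 0.001, -1.0]]
contact_force: [0.3, -0.3, -0.1]
opening: 0.4
```

drive_tool(
  slide=[
    [-4, -30, 0],
    [-4, -45, 0],
    [-4, -45, 0],
    [-4, -45, 0],
  ],
  rot=[
    [0, 0, 0],
    [0, 0, 0],
    [0, 0, 0],
    [0, 0, 0],
  ],
  gripper=[255, 255, 255, 255],
)

```text
time: 4.8
eef_pos: [599.1, -166.0, 211.4]
eef_rot: [[-0.984, -0.179, 0.002], [-0.179, 0.984, 0.003], [-0.002, 0.002, -1.0]]
contact_force: [-0.0, 1.1, 0.2]
opening: 0.2
```

```bash
python3 - <<'E'
from h import *
s=readout.get_state()
im=viewer.snapshot('wrist'); cv2.imwrite('pics/w4.png',cv2.resize(im[:,:,::-1],None,fx=1.5,fy=1.5))
go(glob(0,-250,210)); print(s['eef_pos'],s['eef_rot'],loc(s['eef_pos']),s['qvel'])
np.save('st4.npy',np.column_stack([s['eef_rot'],s['eef_pos']]))
E
```

```text
t 4.85 slide [  0.84 -90.26   1.22] rot [0.17 0.13 0.14] loc [   0.62 -159.74] 211.4972136972506
[ 599.06 -166.05  211.37] [[-0.98 -0.18  0.  ]
 [-0.18  0.98  0.  ]
 [-0.    0.   -1.  ]] [   0.21 -161.38] [-2.23 -0.78 -1.77  1.09 -0.41  0.15 -0.04]
```

View pics/w4.png

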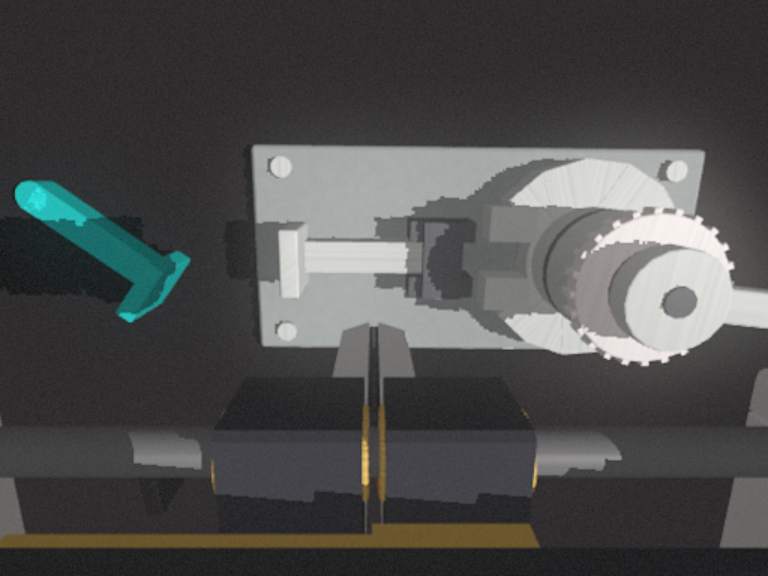

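```bash
python3 - <<'E'
import cv2
a=cv2.imread("pics/w4.png")[190:325,370:590]; a=cv2.convertScaleAbs(a,alpha=1.6,beta=-10); cv2.imwrite("pics/w4c.png",cv2.resize(a,None,fx=3.5,fy=3.5,interpolation=cv2.INTER_CUBIC))
E
```

```text
(no output)
```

View pics/w4c.png

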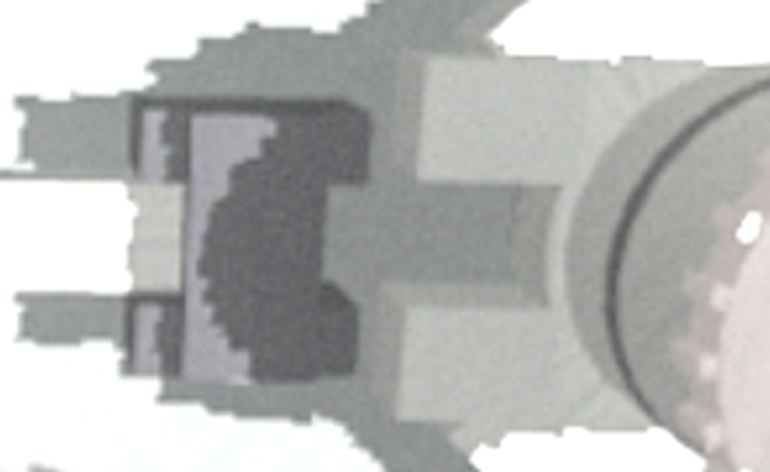

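The notch is within about 1 mm of the guide's centreline. Now I locate the tab face and centre. The pale steel one in the guide, at (292,262), is the only one on the stand; the turquoise one at (110,250) lies on the bench.

```bash
python3 - <<'E'
from h import *
M=np.load('st4.npy'); s=dict(eef_rot=M[:,:3],eef_pos=M[:,3])
w=lambda x,y:((x+.5)/1.5-.5,(y+.5)/1.5-.5)
for n,p,z in(('tab1',(279,228),67),('tab2',(281,297),67),('tab3',(304,224),67),('tab4',(299,297),67),('pin',(681,301),156),('TL',(252,145),12),('BL',(263,346),12),('TR',(704,152),12)):
    print(n,loc(onz('wrist',*w(*p),z,s)))
go(glob(-1,-258,210))
E
```

```text
tab1 [ -29.62 -226.81]
tab2 [  20.26 -227.89]
tab3 [ -32.38 -209.29]
tab4 [  20.28 -214.88]
pin [-1.83  0.65]
TL [ -87.76 -255.7 ]
BL [  79.64 -256.96]
TR [-82.17  99.02]
t 4.85 slide [  1.86 -98.26   1.2 ] rot [0.17 0.13 0.14] loc [   0.62 -159.74] 211.4972136972506
```

drive_tool(
  slide=[
    [2, -35, 0],
    [2, -70, 0],
    [2, -99, 10],
    [2, -99, 50],
    [2, -99, 90],
  ],
  rot=[
    [0, 0, 0],
    [0, 0, 0],
    [0, 0, 0],
    [0, 0, 0],
    [0, 0, 0],
  ],
  gripper=[255, 255, 255, 255, 255],
)

```text
time: 5.27
eef_pos: [617.3, -261.8, 122.5]
eef_rot: [[-0.983, -0.181, 0.007], [-0.181, 0.983, 0.002], [-0.008, 0.0, -1.0]]
contact_force: [-0.4, 0.8, -1.0]
opening: 0.5
```

```bash
python3 - <<'E'
from h import *
go(glob(-1,-258,34)); print(readout.get_state()['contact_force'])
E
```

```text
t 5.2667 slide [ 2.73  0.85 88.44] rot [0.02 0.43 0.14] loc [   1.07 -258.89] 122.45635898486321
[-0.44  0.82 -1.03]
```

drive_tool(
  slide=[
    [3, 0, 40],
    [3, 0, 75],
    [3, 0, 88],
    [3, 0, 88],
  ],
  rot=[
    [0, 0, 0],
    [0, 0.4, 0],
    [0, 0.4, 0],
    [0, 0.4, 0],
  ],
  gripper=[255, 255, 255, 255],
)

```text
time: 5.6
eef_pos: [613.1, -258.0, 31.2]
eef_rot: [[-0.983, -0.184, -0.006], [-0.185, 0.983, 0.005], [0.005, 0.006, -1.0]]
contact_force: [-1.0, 0.1, -0.2]
opening: 0.5
```

```bash
python3 - <<'E'
from h import *
go(glob(-2,-205,34)); print(readout.get_state()['contact_force'])
im=viewer.snapshot('scene'); cv2.imwrite('pics/s5.png',cv2.resize(im[130:310,160:310,::-1],None,fx=3.3,fy=3.3,interpolation=cv2.INTER_CUBIC))
E
```

```text
t 5.6 slide [-0.69 49.35 -2.54] rot [ 0.32 -0.26  0.33] loc [  -2.41 -254.34] 31.18717615833579
[-0.97  0.1  -0.22]
```

View pics/s5.png

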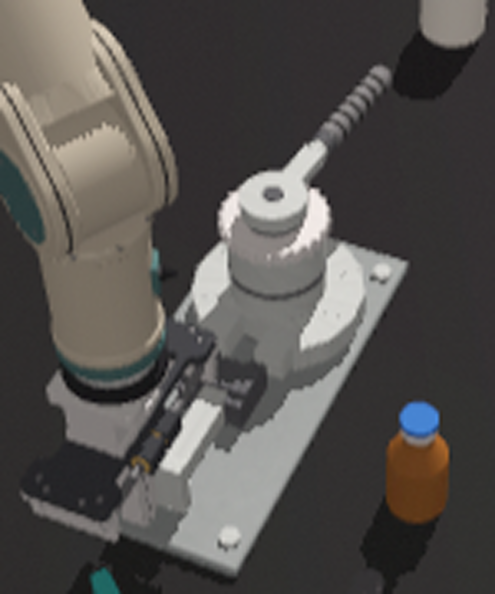

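The finger is behind the tab. Pushing the key.

drive_tool(
  slide=[
    [0, 9, -2],
    [0, 18, -2],
    [0, 27, -2],
    [0, 36, -2],
    [0, 44, -2],
  ],
  rot=[
    [0.3, 0, 0.3],
    [0.3, 0, 0.3],
    [0.3, 0, 0.3],
    [0.3, 0, 0.3],
    [0.3, 0, 0.3],
  ],
  gripper=[255, 255, 255, 255, 255],
)

```text
time: 6.07
eef_pos: [609.2, -218.0, 39.0]
eef_rot: [[-0.984, -0.178, 0.006], [-0.178, 0.984, -0.007], [-0.005, -0.008, -1.0]]
contact_force: [1.7, -7.2, 3.4]
opening: 0.5
```

```bash
python3 - <<'E'
from h import *
go(glob(-2,-191,34)); print(readout.get_state()['contact_force'])
E
```

```text
t 6.0667 slide [ 2.96 23.34  4.76] rot [-0.46  0.26 -0.02] loc [   0.93 -214.3 ] 38.958639595455395
[ 1.74 -7.23  3.39]
```

drive_tool(
  slide=[
    [1, 6, 2],
    [2, 12, 3],
    [2, 17, 4],
    [2, 21, 4],
    [2, 23, 4],
  ],
  rot=[
    [-0.4, 0.2, 0],
    [-0.4, 0.2, 0],
    [-0.4, 0.2, 0],
    [-0.4, 0.2, 0],
    [-0.4, 0.2, 0],
  ],
  gripper=[255, 255, 255, 255, 255],
)

```text
time: 6.48
eef_pos: [606.2, -199.5, 37.9]
eef_rot: [[-0.984, -0.177, 0.009], [-0.177, 0.984, -0.007], [-0.008, -0.008, -1.0]]
contact_force: [2.0, -8.8, 8.0]
opening: 0.4
```

```bash
python3 - <<'E'
from h import *
go(glob(-2,-186,34)); print(readout.get_state()['contact_force'])
E
```

```text
t 6.4833 slide [3.27 9.64 3.78] rot [-0.49  0.43 -0.1 ] loc [   1.22 -195.62] 37.887642422855016
[ 2.02 -8.84  8.  ]
```

drive_tool(
  slide=[
    [1, 4, 1],
    [1, 6, 1],
    [1, 8, 1],
    [1, 8, 1],
  ],
  rot=[
    [-0.2, 0.2, 0],
    [-0.2, 0.2, 0],
    [-0.2, 0.2, 0],
    [-0.2, 0.2, 0],
  ],
  gripper=[255, 255, 255, 255],
)

```text
time: 6.82
eef_pos: [605.3, -194.6, 38.5]
eef_rot: [[-0.984, -0.176, 0.009], [-0.176, 0.984, -0.009], [-0.007, -0.01, -1.0]]
contact_force: [1.0, -7.1, 4.9]
opening: 0.7
```

```bash
python3 - <<'E'
from h import *
go(glob(-2,-180,34)); print(readout.get_state()['contact_force'])
im=viewer.snapshot('scene'); cv2.imwrite('pics/s6.png',cv2.resize(im[130:310,160:310,::-1],None,fx=3.3,fy=3.3,interpolation=cv2.INTER_CUBIC))
E
```

```text
t 6.8167 slide [ 3.27 10.67  4.38] rot [-0.57  0.42 -0.15] loc [   1.21 -190.64] 38.511605000127865
[ 1.03 -7.12  4.93]
```

View pics/s6.png

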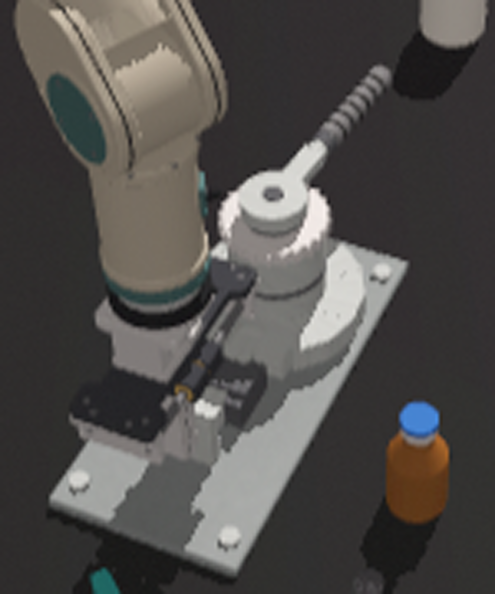

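drive_tool(
  slide=[
    [1, 4, 0],
    [1, 7, 0],
    [1, 9, 0],
    [1, 10, 0],
  ],
  rot=[
    [0, 0, 0],
    [0, 0, 0],
    [0, 0, 0],
    [0, 0, 0],
  ],
  gripper=[255, 255, 255, 255],
)

```text
time: 7.2
eef_pos: [605.1, -194.1, 40.6]
eef_rot: [[-0.985, -0.172, 0.017], [-0.173, 0.985, -0.02], [-0.013, -0.023, -1.0]]
contact_force: [3.6, -18.3, 2.1]
opening: 0.7
```

```bash
python3 - <<'E'
from h import *
go(glob(-2,-180,34)); print(readout.get_state()['contact_force'])
E
```

```text
t 7.2 slide [ 3.32 10.23  6.35] rot [-1.31  0.74 -0.36] loc [   1.17 -190.11] 40.62579692278626
[  3.62 -18.33   2.07]
```

Hard stop: 18 N with no advance at y = -190, where home was predicted at -191.5. I back off, rise and verify.

drive_tool(
  slide=[
    [0, -15, 0],
    [0, -30, -5],
    [0, -30, -45],
    [0, -30, -85],
    [0, -30, -125],
  ],
  rot=[
    [0, 0, 0],
    [-0.5, 0.4, -0.2],
    [-1, 0.7, -0.3],
    [-1.2, 0.7, -0.3],
    [-1.2, 0.7, -0.3],
  ],
  gripper=[255, 255, 255, 255, 255],
)

```text
time: 7.62
eef_pos: [607.0, -219.2, 166.7]
eef_rot: [[-0.984, -0.178, -0.002], [-0.178, 0.984, 0.002], [0.002, 0.002, -1.0]]
contact_force: [1.3, -0.0, -0.5]
opening: 0.4
```

```bash
python3 - <<'E'
from h import *
go(glob(0,-150,210)); print(readout.get_state()['contact_force'])
E
```

```text
t 7.6167 slide [ -1.35  65.17 -43.13] rot [ 0.11 -0.11 -0.04] loc [  -1.47 -215.08] 166.74744917246736
[ 1.28 -0.04 -0.52]
```

drive_tool(
  slide=[
    [0, 10, -40],
    [0, 40, -43],
    [0, 65, -43],
    [0, 65, -43],
    [0, 65, -43],
  ],
  rot=[
    [0, 0, 0],
    [0, 0, 0],
    [0, 0, 0],
    [0, 0, 0],
    [0, 0, 0],
  ],
  gripper=[255, 255, 255, 255, 255],
)

```text
time: 8.03
eef_pos: [595.0, -151.3, 210.1]
eef_rot: [[-0.983, -0.183, -0.003], [-0.183, 0.983, 0.004], [0.002, 0.005, -1.0]]
contact_force: [-0.5, 0.1, 0.0]
opening: 0.8
```

```bash
python3 - <<'E'
from h import *
s=readout.get_state()
im=viewer.snapshot('wrist')[:,:,::-1]; cv2.imwrite('pics/w7.png',cv2.resize(cv2.convertScaleAbs(im[100:260,150:512],alpha=1.4),None,fx=2.2,fy=2.2,interpolation=cv2.INTER_CUBIC))
print(s['eef_pos'],loc(s['eef_pos']),s['qvel']); np.save('st7.npy',np.column_stack([s['eef_rot'],s['eef_pos']]))
go(glob(-60,120,210))
E
```

```text
[ 595.02 -151.27  210.13] [  -1.13 -146.13] [ 1.96  1.41  2.56 -1.19  1.   -0.26  0.4 ]
t 8.0833 slide [ 58.   268.44   0.83] rot [ 0.18 -0.15  0.1 ] loc [  -1.53 -148.34] 209.81847685515703
```

View pics/w7.png

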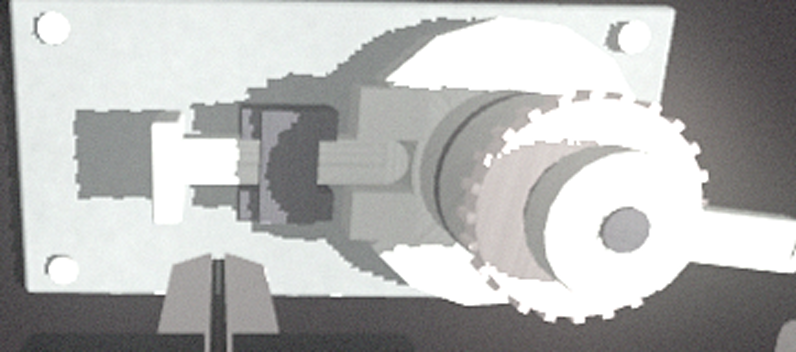

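The key nose sits at the notch floor, near (410,160) in the crop. Now to the lever for tightening, with the tool yawed by 25° for the new range.

```bash
cat >> h.py <<'E'
def goy(P,yaw):  # yaw deg ccw relative to stand
    from scipy.spatial.transform import Rotation as Ro
    s=readout.get_state(); R=s['eef_rot']
    Rt=Ro.from_euler('z',yaw,degrees=True).as_matrix()@R0
    print('t',s['time'],'slide',R.T@(np.asarray(P)-s['eef_pos']),'rot',Ro.from_matrix(R.T@Rt).as_rotvec(degrees=True),'loc',loc(s['eef_pos']),s['eef_pos'][2],'F',s['contact_force'])
def ctr(phi,r=140,face=65,off=11):
    a=np.radians(phi);u=np.array([np.cos(a),np.sin(a)]);n=np.array([-u[1],u[0]])
    d=np.radians(abs(phi-face)); h=8*np.cos(d)+12.5*np.sin(d)
    return r*u+n*(off+h)
E
python3 - <<'E'
from h import *
M=np.load('st7.npy'); s=dict(eef_rot=M[:,:3],eef_pos=M[:,3])
w=lambda x,y:((x+.5)/2.2+150-.5,(y+.5)/2.2+100-.5)
print('nose',loc(onz('wrist',*w(411,160),30,s)),'tab',loc(onz('wrist',*w(154,224),67,s)),'floor',loc(onz('wrist',*w(413,160),42,s)))
print(readout.get_state()['q'])
goy(glob(-40,145,210),-25); print(ctr(83.7))
E
```

```text
nose [ -3.19 -41.5 ] tab [  22.28 -176.85] floor [ -5.42 -43.99]
[ 11.8   32.83   0.2   92.4   -0.27  54.98 112.52]
t 8.0833 slide [ 37.95 293.41   0.86] rot [ 0.15 -0.19 25.1 ] loc [  -1.53 -148.34] 209.81847685515703 F [-0.87 -0.87 -0.03]
[ -7.09 141.63]
```

drive_tool(
  slide=[
    [5, 39, 0],
    [10, 78, 0],
    [15, 117, 0],
    [21, 156, 0],
    [26, 195, 0],
  ],
  rot=[
    [0, 0, 5],
    [0, 0, 10],
    [0, 0, 15],
    [0, 0, 20],
    [0, 0, 25],
  ],
  gripper=[255, 255, 255, 255, 255],
)

```text
time: 8.5
eef_pos: [533.0, 34.1, 209.9]
eef_rot: [[-0.966, 0.258, -0.005], [0.258, 0.966, 0.002], [0.005, 0.001, -1.0]]
contact_force: [0.4, 1.0, -0.2]
opening: 0.5
```

```bash
python3 - <<'E'
from h import *
goy(glob(-35,145,125),-25)
im=viewer.snapshot('scene'); cv2.imwrite('pics/s8.png',cv2.resize(im[130:310,160:310,::-1],None,fx=3.3,fy=3.3,interpolation=cv2.INTER_CUBIC))
E
```

```text
t 8.5 slide [46.68 85.66 85.29] rot [ 0.07 -0.3  -0.28] loc [-29.    47.33] 209.9435773918836 F [ 0.35  1.04 -0.2 ]
```

View pics/s8.png

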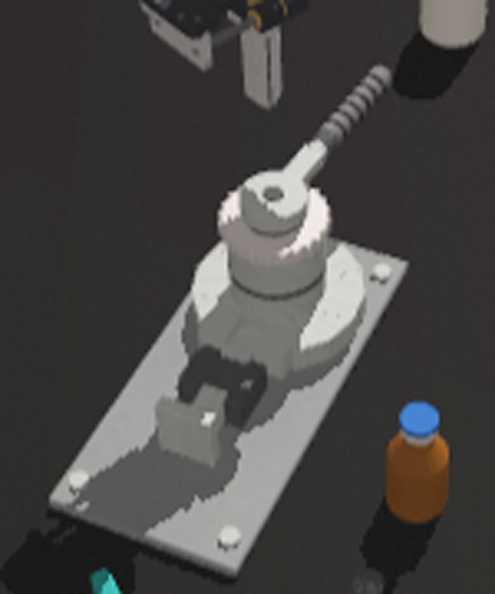

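drive_tool(
  slide=[
    [20, 37, 0],
    [40, 74, 0],
    [47, 86, 20],
    [47, 86, 55],
    [47, 86, 85],
  ],
  rot=[
    [0, 0, 0],
    [0, 0, 0],
    [0, 0, 0],
    [0, 0, 0],
    [0, 0, 0],
  ],
  gripper=[255, 255, 255, 255, 255],
)

```text
time: 8.97
eef_pos: [505.5, 143.0, 124.8]
eef_rot: [[-0.969, 0.248, -0.007], [0.247, 0.969, 0.01], [0.01, 0.008, -1.0]]
contact_force: [0.4, -0.8, -0.4]
opening: 0.5
```

```bash
python3 - <<'E'
from h import *
goy(glob(-9,143,125),-25)
E
```

```text
t 8.9667 slide [-31.92  -3.45  -0.51] rot [ 0.47 -0.55  0.37] loc [-36.58 159.44] 124.83055879521793 F [ 0.4  -0.77 -0.42]
```

drive_tool(
  slide=[
    [-10, -3, 0],
    [-20, -4, 0],
    [-28, -4, 0],
    [-31, -4, 0],
  ],
  rot=[
    [0.3, -0.4, 0.3],
    [0.3, -0.4, 0.3],
    [0.3, -0.4, 0.3],
    [0.3, -0.4, 0.3],
  ],
  gripper=[255, 255, 255, 255],
)

```text
time: 9.3
eef_pos: [537.3, 130.2, 126.0]
eef_rot: [[-0.967, 0.255, 0.001], [0.255, 0.967, 0.004], [0.0, 0.004, -1.0]]
contact_force: [-2.9, 1.9, 0.2]
opening: 0.7
```

```bash
cat >> h.py <<'E'
def step(lead,r=140,yaw=-25):
    from scipy.spatial.transform import Rotation as Ro
    s=readout.get_state(); l=loc(s['eef_pos']); R=s['eef_rot']
    # estimate lever angle from finger centre
    from scipy.optimize import minimize_scalar
    rr=minimize_scalar(lambda q:np.sum((ctr(q[0] if np.ndim(q) else q,r)-l)**2),bounds=(20,120),method='bounded')
    phi=rr.x
    P=[]
    for k in (.33,.66,1,1):
        c=ctr(phi-np.degrees(lead*k/r),r); P.append(R.T@(glob(c[0],c[1],125)-s['eef_pos']))
    Rt=Ro.from_euler('z',yaw,degrees=True).as_matrix()@R0
    n=np.array([-np.sin(np.radians(phi)),np.cos(np.radians(phi))]);f=s['contact_force'][:2];fl=np.array([f@ex,f@ey])
    print('t %.2f phi %.2f err %.2f loc'%(s['time'],phi,rr.fun**.5),l,'F',s['contact_force'],'Ftan %.1f'%(fl@n)); print(np.array(P).round(1).tolist(),Ro.from_matrix(R.T@Rt).as_rotvec(degrees=True))
E
python3 - <<'E'
from h import *
step(10)
E
```

```text
t 9.30 phi 83.88 err 0.49 loc [ -7.54 141.13] F [-2.92  1.86  0.21] Ftan 2.8
[[-3.0, 2.0, 1.0], [-6.2, 3.6, 1.0], [-9.5, 5.1, 1.0], [-9.5, 5.1, 1.0]] [ 0.22 -0.01 -0.08]
```

Contact at lever angle 83.9°. Stepped pushing begins.

drive_tool(
  slide=[
    [-3, 2, 1],
    [-6, 3, 1],
    [-9.5, 4, 1],
    [-9.5, 4, 1],
  ],
  rot=[
    [0, 0, 0],
    [0, 0, 0],
    [0, 0, 0],
    [0, 0, 0],
  ],
  gripper=[255, 255, 255, 255],
)

```text
time: 9.63
eef_pos: [545.7, 131.2, 125.7]
eef_rot: [[-0.967, 0.255, -0.003], [0.255, 0.967, 0.003], [0.004, 0.002, -1.0]]
contact_force: [-6.4, -1.8, 4.4]
opening: 0.6
```

```bash
python3 - <<'E'
from h import *
step(12)
im=viewer.snapshot('side')[:,:,::-1]; cv2.imwrite('pics/si9.png',cv2.resize(im[150:260,160:350],None,fx=4,fy=4,interpolation=cv2.INTER_CUBIC))
E
```

```text
t 9.63 phi 80.69 err 1.13 loc [  0.84 140.6 ] F [-6.43 -1.78  4.36] Ftan 6.5
[[-3.5, 2.7, 0.7], [-7.5, 4.3, 0.7], [-11.6, 5.8, 0.6], [-11.6, 5.8, 0.6]] [ 0.13 -0.23 -0.09]
```

View pics/si9.png

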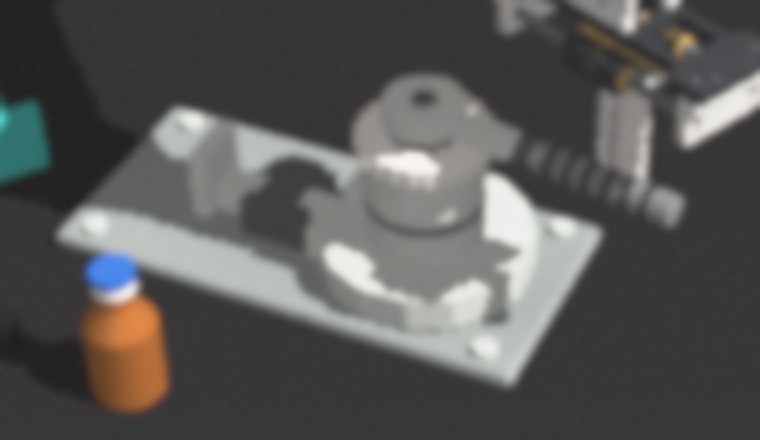

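drive_tool(
  slide=[
    [-3.5, 2, 0.7],
    [-7.5, 3, 0.7],
    [-11, 4, 0.7],
    [-11, 4, 0.7],
  ],
  rot=[
    [0, 0, 0],
    [0, 0, 0],
    [0, 0, 0],
    [0, 0, 0],
  ],
  gripper=[255, 255, 255, 255],
)

```text
time: 10.02
eef_pos: [555.1, 131.6, 125.7]
eef_rot: [[-0.967, 0.255, -0.008], [0.255, 0.967, 0.002], [0.008, 0.0, -1.0]]
contact_force: [-7.6, -1.6, 4.3]
opening: 0.2
```

```bash
python3 - <<'E'
from h import *
step(12)
E
```

```text
t 10.02 phi 77.09 err 1.97 loc [ 10.21 139.28] F [-7.56 -1.57  4.27] Ftan 7.5
[[-3.4, 3.3, 0.7], [-7.5, 4.6, 0.7], [-11.8, 5.8, 0.6], [-11.8, 5.8, 0.6]] [ 0.03 -0.46 -0.09]
```

drive_tool(
  slide=[
    [-3.5, 2, 0.7],
    [-7.5, 3.5, 0.7],
    [-11.5, 4.5, 0.7],
    [-11.5, 4.5, 0.7],
  ],
  rot=[
    [0, -0.4, 0],
    [0, -0.4, 0],
    [0, -0.4, 0],
    [0, -0.4, 0],
  ],
  gripper=[255, 255, 255, 255],
)

```text
time: 10.35
eef_pos: [564.9, 131.6, 125.6]
eef_rot: [[-0.967, 0.256, -0.006], [0.256, 0.967, -0.001], [0.006, -0.003, -1.0]]
contact_force: [-6.4, -2.3, 5.1]
opening: 0.4
```

```bash
python3 - <<'E'
from h import *
step(10)
E
```

```text
t 10.35 phi 73.35 err 2.51 loc [ 19.86 137.59] F [-6.43 -2.29  5.11] Ftan 6.1
[[-2.8, 3.4, 0.5], [-6.3, 4.3, 0.5], [-9.9, 5.1, 0.5], [-9.9, 5.1, 0.5]] [-0.15 -0.34 -0.12]
```

drive_tool(
  slide=[
    [-3, 2.5, 0.5],
    [-6.5, 3.5, 0.5],
    [-10, 4.5, 0.5],
    [-10, 4.5, 0.5],
  ],
  rot=[
    [0, -0.3, 0],
    [0, -0.3, 0],
    [0, -0.3, 0],
    [0, -0.3, 0],
  ],
  gripper=[255, 255, 255, 255],
)

```text
time: 10.68
eef_pos: [572.7, 131.4, 125.4]
eef_rot: [[-0.966, 0.257, -0.008], [0.257, 0.966, -0.005], [0.007, -0.007, -1.0]]
contact_force: [-8.3, -3.6, 5.2]
opening: 0.5
```

```bash
python3 - <<'E'
from h import *
step(10)
im=viewer.snapshot('side')[:,:,::-1]; cv2.imwrite('pics/si10.png',cv2.resize(im[150:260,160:350],None,fx=4,fy=4,interpolation=cv2.INTER_CUBIC))
E
```

```text
t 10.68 phi 70.40 err 2.69 loc [ 27.43 136.02] F [-8.33 -3.55  5.16] Ftan 7.6
[[-2.9, 3.4, 0.4], [-6.5, 4.1, 0.4], [-10.1, 4.7, 0.3], [-10.1, 4.7, 0.3]] [-0.38 -0.38 -0.17]
```

View pics/si10.png

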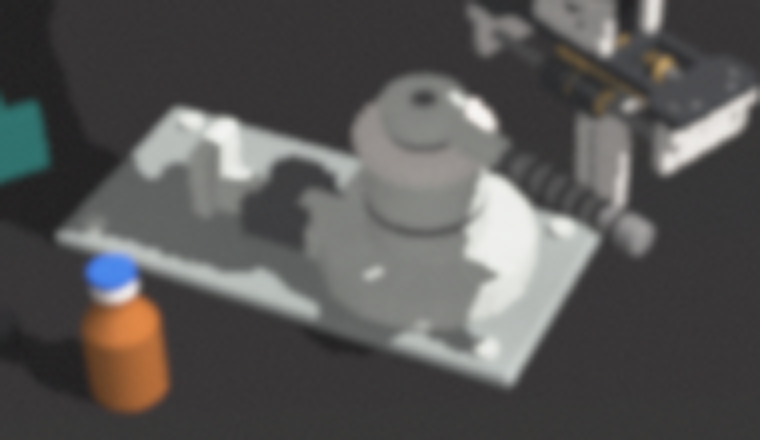

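The pin at (425,98) has not risen, and the force is rising. Continuing.

drive_tool(
  slide=[
    [-3, 2.5, 0.4],
    [-6.5, 3.5, 0.4],
    [-10, 4.5, 0.4],
    [-10, 4.5, 0.4],
  ],
  rot=[
    [-0.3, -0.3, 0],
    [-0.3, -0.3, 0],
    [-0.3, -0.3, 0],
    [-0.3, -0.3, 0],
  ],
  gripper=[255, 255, 255, 255],
)

```text
time: 11.07
eef_pos: [579.9, 131.1, 125.2]
eef_rot: [[-0.966, 0.258, -0.009], [0.258, 0.966, -0.004], [0.008, -0.006, -1.0]]
contact_force: [-8.7, -2.9, 4.9]
opening: 0.3
```

```bash
python3 - <<'E'
from h import *
step(10)
E
```

```text
t 11.07 phi 67.65 err 2.58 loc [ 34.47 134.44] F [-8.65 -2.9   4.89] Ftan 7.9
[[-3.1, 3.1, 0.2], [-6.7, 3.6, 0.2], [-9.8, 4.1, 0.1], [-9.8, 4.1, 0.1]] [-0.34 -0.45 -0.23]
```

drive_tool(
  slide=[
    [-3, 2, 0.2],
    [-6.5, 3, 0.2],
    [-10, 3.5, 0.2],
    [-10, 3.5, 0.2],
  ],
  rot=[
    [-0.3, -0.4, -0.2],
    [-0.3, -0.4, -0.2],
    [-0.3, -0.4, -0.2],
    [-0.3, -0.4, -0.2],
  ],
  gripper=[255, 255, 255, 255],
)

```text
time: 11.4
eef_pos: [586.1, 130.2, 125.1]
eef_rot: [[-0.967, 0.255, -0.01], [0.255, 0.967, -0.003], [0.009, -0.005, -1.0]]
contact_force: [-10.9, -1.7, 5.0]
opening: 0.4
```

```bash
python3 - <<'E'
from h import *
step(10)
E
```

```text
t 11.40 phi 65.26 err 2.87 loc [ 40.42 132.39] F [-10.92  -1.73   5.01] Ftan 10.1
[[-2.8, 3.3, 0.1], [-5.8, 3.6, 0.1], [-8.9, 4.0, 0.0], [-8.9, 4.0, 0.0]] [-0.3  -0.53 -0.09]
```

drive_tool(
  slide=[
    [-3.5, 1.5, 0],
    [-7, 2, 0],
    [-10, 2.5, 0],
    [-10, 2.5, 0],
  ],
  rot=[
    [-0.3, -0.5, 0],
    [-0.3, -0.5, 0],
    [-0.3, -0.5, 0],
    [-0.3, -0.5, 0],
  ],
  gripper=[255, 255, 255, 255],
)

```text
time: 11.73
eef_pos: [591.4, 129.0, 125.1]
eef_rot: [[-0.967, 0.256, -0.011], [0.256, 0.967, -0.001], [0.01, -0.004, -1.0]]
contact_force: [-11.6, -0.5, 5.7]
opening: 0.5
```

```bash
python3 - <<'E'
from h import *
step(10)
E
```

```text
t 11.73 phi 62.86 err 3.34 loc [ 45.48 130.3 ] F [-11.6   -0.5    5.68] Ftan 11.0
[[-2.6, 3.6, 0.1], [-5.7, 3.9, 0.0], [-8.8, 4.1, -0.0], [-8.8, 4.1, -0.0]] [-0.23 -0.58 -0.14]
```

Close to the set torque; smaller leads now.

drive_tool(
  slide=[
    [-4, 1, 0],
    [-7, 1.5, 0],
    [-9, 2, 0],
  ],
  rot=[
    [-0.2, -0.5, 0],
    [-0.2, -0.5, 0],
    [-0.2, -0.5, 0],
  ],
  gripper=[255, 255, 255],
)

```text
time: 11.98
eef_pos: [594.9, 128.2, 125.1]
eef_rot: [[-0.966, 0.256, -0.013], [0.256, 0.967, -0.001], [0.012, -0.005, -1.0]]
contact_force: [-13.3, -1.2, 7.6]
opening: 0.2
```

```bash
python3 - <<'E'
from h import *
step(10)
im=viewer.snapshot('side')[:,:,::-1]; cv2.imwrite('pics/si11.png',cv2.resize(im[150:260,160:350],None,fx=4,fy=4,interpolation=cv2.INTER_CUBIC))
E
```

```text
t 11.98 phi 61.25 err 3.63 loc [ 48.74 128.85] F [-13.34  -1.23   7.61] Ftan 12.3
[[-2.7, 3.9, 0.1], [-5.8, 4.0, 0.0], [-8.9, 4.2, -0.0], [-8.9, 4.2, -0.0]] [-0.26 -0.7  -0.16]
```

View pics/si11.png

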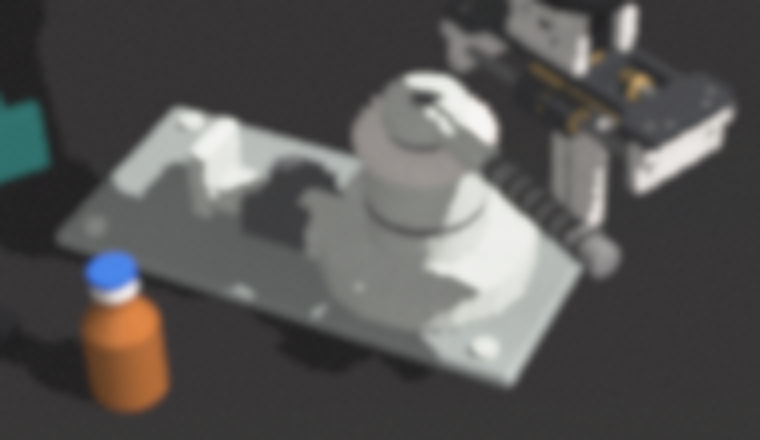

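drive_tool(
  slide=[
    [-5, 1, 0],
    [-8, 1.5, 0],
    [-9, 1.5, 0],
  ],
  rot=[
    [-0.2, -0.6, 0],
    [-0.2, -0.6, 0],
    [-0.2, -0.6, 0],
  ],
  gripper=[255, 255, 255],
)

```text
time: 12.28
eef_pos: [598.7, 127.1, 125.1]
eef_rot: [[-0.966, 0.257, -0.013], [0.257, 0.966, -0.001], [0.012, -0.004, -1.0]]
contact_force: [-12.9, 0.0, 7.8]
opening: 0.9
```

```bash
python3 - <<'E'
from h import *
step(10)
E
```

```text
t 12.28 phi 59.48 err 4.04 loc [ 52.24 127.08] F [-12.95   0.04   7.79] Ftan 12.2
[[-2.8, 4.2, 0.0], [-5.9, 4.3, -0.0], [-9.0, 4.3, -0.1], [-9.0, 4.3, -0.1]] [-0.26 -0.71 -0.19]
```

drive_tool(
  slide=[
    [-5, 1, 0],
    [-8, 1.5, 0],
    [-9, 1.5, 0],
  ],
  rot=[
    [-0.2, -0.6, 0],
    [-0.2, -0.6, 0],
    [-0.2, -0.6, 0],
  ],
  gripper=[255, 255, 255],
)

```text
time: 12.53
eef_pos: [601.9, 126.1, 125.0]
eef_rot: [[-0.966, 0.257, -0.014], [0.257, 0.966, -0.001], [0.013, -0.005, -1.0]]
contact_force: [-13.0, 0.3, 6.9]
opening: 0.5
```

```bash
python3 - <<'E'
from h import *
step(10)
E
```

```text
t 12.53 phi 57.96 err 4.33 loc [ 55.23 125.55] F [-13.04   0.28   6.94] Ftan 12.2
[[-2.9, 4.4, -0.0], [-6.0, 4.4, -0.1], [-9.2, 4.4, -0.1], [-9.2, 4.4, -0.1]] [-0.26 -0.75 -0.2 ]
```

drive_tool(
  slide=[
    [-5, 1, 0],
    [-8, 1.5, 0],
    [-9, 1.5, 0],
  ],
  rot=[
    [-0.2, -0.7, 0],
    [-0.2, -0.7, 0],
    [-0.2, -0.7, 0],
  ],
  gripper=[255, 255, 255],
)

```text
time: 12.78
eef_pos: [605.0, 125.0, 125.0]
eef_rot: [[-0.966, 0.257, -0.013], [0.257, 0.966, -0.001], [0.012, -0.005, -1.0]]
contact_force: [-12.9, 0.0, 6.8]
opening: 0.4
```

```bash
python3 - <<'E'
from h import *
step(10)
E
```

```text
t 12.78 phi 56.48 err 4.64 loc [ 58.09 123.96] F [-12.94   0.04   6.78] Ftan 11.9
[[-3.0, 4.6, -0.1], [-6.1, 4.6, -0.1], [-9.3, 4.5, -0.1], [-9.3, 4.5, -0.1]] [-0.28 -0.71 -0.22]
```

drive_tool(
  slide=[
    [-5, 1, 0],
    [-8, 1.5, 0],
    [-9, 1.5, 0],
  ],
  rot=[
    [-0.2, -0.7, 0],
    [-0.2, -0.7, 0],
    [-0.2, -0.7, 0],
  ],
  gripper=[255, 255, 255],
)

```text
time: 13.03
eef_pos: [608.0, 124.0, 125.0]
eef_rot: [[-0.966, 0.258, -0.013], [0.258, 0.966, -0.002], [0.012, -0.005, -1.0]]
contact_force: [-12.0, -0.1, 7.6]
opening: 0.6
```

```bash
python3 - <<'E'
from h import *
step(10)
im=viewer.snapshot('side')[:,:,::-1]; cv2.imwrite('pics/si12.png',cv2.resize(im[150:260,160:350],None,fx=4,fy=4,interpolation=cv2.INTER_CUBIC))
E
```

```text
t 13.03 phi 55.01 err 4.92 loc [ 60.9  122.33] F [-12.02  -0.11   7.56] Ftan 10.9
[[-3.1, 4.9, -0.1], [-6.2, 4.7, -0.1], [-9.4, 4.5, -0.1], [-9.4, 4.5, -0.1]] [-0.3  -0.66 -0.23]
```

View pics/si12.png

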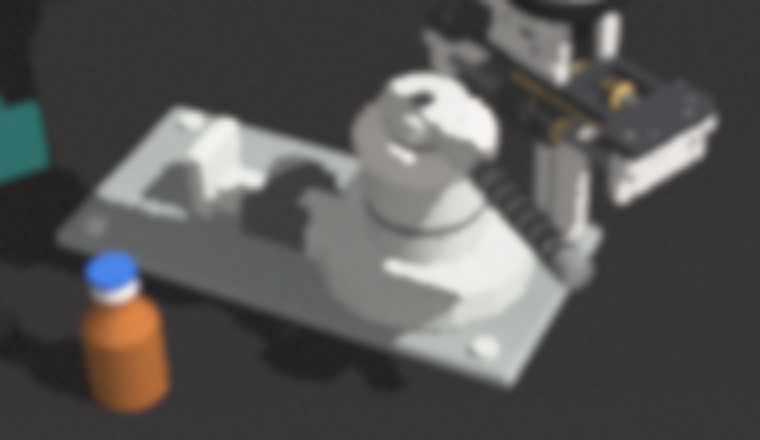

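drive_tool(
  slide=[
    [-5, 1, 0],
    [-8, 1, 0],
    [-9, 1, 0],
  ],
  rot=[
    [-0.2, -0.6, 0],
    [-0.2, -0.6, 0],
    [-0.2, -0.6, 0],
  ],
  gripper=[255, 255, 255],
)

```text
time: 13.33
eef_pos: [612.0, 122.3, 125.0]
eef_rot: [[-0.966, 0.258, -0.012], [0.258, 0.966, -0.002], [0.011, -0.005, -1.0]]
contact_force: [-11.0, -0.5, 6.0]
opening: 0.6
```

```bash
python3 - <<'E'
from h import *
step(10)
E
```

```text
t 13.33 phi 53.08 err 5.35 loc [ 64.51 120.05] F [-11.01  -0.48   5.98] Ftan 9.6
[[-3.3, 5.2, -0.0], [-6.4, 5.0, -0.1], [-9.6, 4.7, -0.1], [-9.6, 4.7, -0.1]] [-0.27 -0.61 -0.25]
```

The force has started to drop, from 12.2 to 9.6 N. I look closely at the pin before going further.

```bash
python3 - <<'E'
from h import *
a=viewer.snapshot('side')[:,:,::-1][155:225,235:320]; b=viewer.snapshot('scene')[:,:,::-1][160:225,215:295]
cv2.imwrite('pics/side13raw.png',a)
cv2.imwrite('pics/z13.png',np.hstack([cv2.resize(a,(390,390),interpolation=cv2.INTER_CUBIC),cv2.resize(b,(390,390),interpolation=cv2.INTER_CUBIC)]))
E
```

```text
(no output)
```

View pics/z13.png

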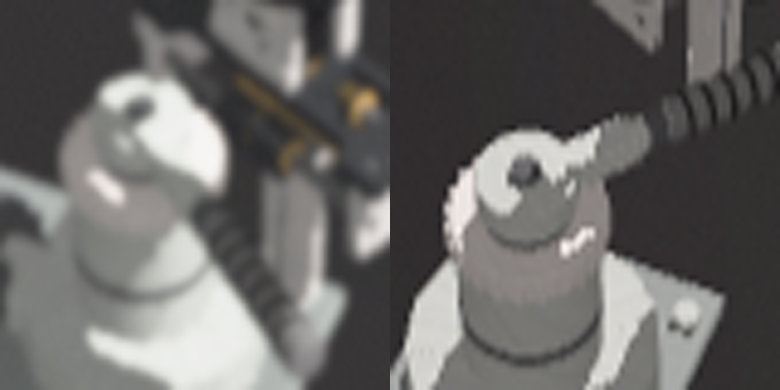

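```bash
python3 - <<'E'
from h import *
L=[]
for f in('s8','s6'):
    a=cv2.imread(f'pics/{f}.png'); a=cv2.resize(a,(150,180),interpolation=cv2.INTER_AREA)[45:75,65:100]; L.append(cv2.resize(a,(350,300),interpolation=cv2.INTER_CUBIC))
b=viewer.snapshot('scene')[:,:,::-1]; cv2.imwrite('pics/scene13.png',b)
L.append(cv2.resize(b[175:205,225:260],(350,300),interpolation=cv2.INTER_CUBIC))
M=[]
for f in('si10','si12'):
    a=cv2.imread(f'pics/{f}.png'); a=cv2.resize(a,(190,110),interpolation=cv2.INTER_AREA)[10:40,85:120]; M.append(cv2.resize(a,(350,300),interpolation=cv2.INTER_CUBIC))
c=viewer.snapshot('side')[:,:,::-1]; cv2.imwrite('pics/side13.png',c)
M.append(cv2.resize(c[160:190,245:280],(350,300),interpolation=cv2.INTER_CUBIC))
cv2.imwrite('pics/cmp.png',cv2.resize(np.vstack([np.hstack(L),np.hstack(M)]),(800,457)))
E
```

```text
(no output)
```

View pics/cmp.png

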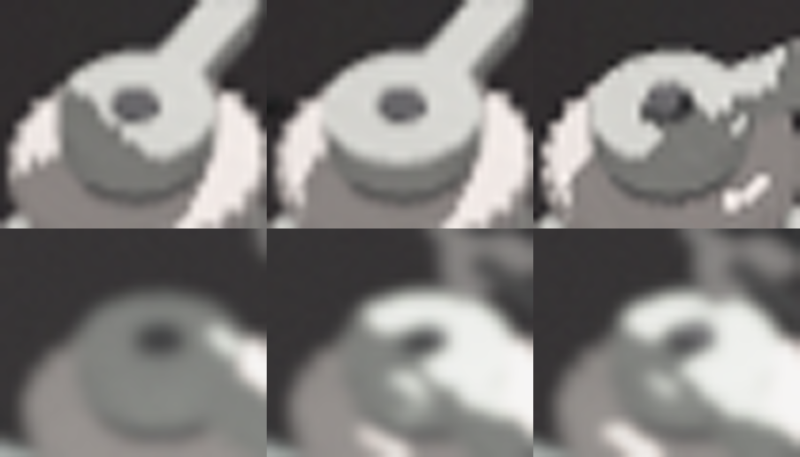

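The pin now stands visibly higher in the scene view, so the break-over has begun. Small steps from here.

drive_tool(
  slide=[
    [-5, 0.5, 0],
    [-8, 0.5, 0],
    [-8, 0.5, 0],
  ],
  rot=[
    [-0.2, -0.6, 0],
    [-0.2, -0.6, 0],
    [-0.2, -0.6, 0],
  ],
  gripper=[255, 255, 255],
)

```text
time: 13.78
eef_pos: [616.0, 120.6, 125.1]
eef_rot: [[-0.966, 0.258, -0.008], [0.258, 0.966, -0.001], [0.008, -0.004, -1.0]]
contact_force: [-8.9, 0.3, 2.3]
opening: 0.5
```

```bash
python3 - <<'E'
from h import *
step(10)
b=viewer.snapshot('scene')[:,:,::-1]; cv2.imwrite('pics/scene14.png',b)
o=cv2.imread('pics/scene13.png')
cv2.imwrite('pics/c14.png',np.hstack([cv2.resize(x[175:205,225:260],(390,334),interpolation=cv2.INTER_CUBIC) for x in(o,b)]))
E
```

```text
t 13.78 phi 51.09 err 5.72 loc [ 68.18 117.63] F [-8.9   0.29  2.26] Ftan 8.0
[[-3.5, 5.5, 0.1], [-6.6, 5.1, 0.0], [-9.8, 4.7, 0.0], [-9.8, 4.7, 0.0]] [-0.2  -0.43 -0.28]
```

View pics/c14.png

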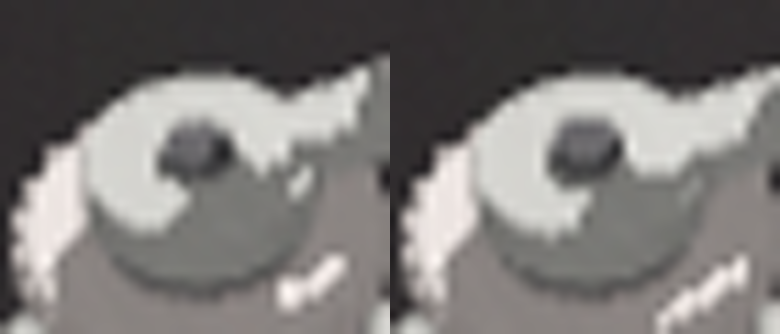

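drive_tool(
  slide=[
    [-5, 0, 0],
    [-7, 0, 0],
    [-7, 0, 0],
  ],
  rot=[
    [-0.2, -0.4, 0],
    [-0.2, -0.4, 0],
    [-0.2, -0.4, 0],
  ],
  gripper=[255, 255, 255],
)

```text
time: 14.08
eef_pos: [619.8, 118.8, 125.2]
eef_rot: [[-0.966, 0.259, -0.007], [0.259, 0.966, 0.0], [0.006, -0.002, -1.0]]
contact_force: [-6.0, 0.9, 0.8]
opening: 0.4
```

```bash
python3 - <<'E'
from h import *
step(10)
b=viewer.snapshot('scene')[:,:,::-1]; cv2.imwrite('pics/scene15.png',b)
o=cv2.imread('pics/scene14.png')
cv2.imwrite('pics/c15.png',np.hstack([cv2.resize(x[175:205,225:260],(390,334),interpolation=cv2.INTER_CUBIC) for x in(o,b)]))
E
```

```text
t 14.08 phi 49.19 err 6.10 loc [ 71.6  115.19] F [-6.03  0.95  0.81] Ftan 5.7
[[-3.7, 5.7, 0.2], [-6.8, 5.3, 0.2], [-10.0, 4.8, 0.1], [-10.0, 4.8, 0.1]] [-0.09 -0.36 -0.29]
```

View pics/c15.png

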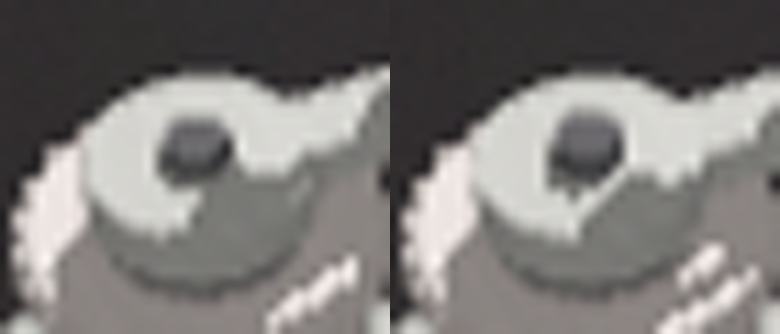

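The click is confirmed. The pin stands about 2 px (7–8 mm) proud and the force has fallen to 5.7 N, under half the peak and not yet at the stop. I stop and back off.

drive_tool(
  slide=[
    [10, 0, 0],
    [25, 0, 0],
    [50, 0, 0],
    [60, 0, -30],
    [60, 0, -70],
  ],
  rot=[
    [0, 0, 0],
    [0, 0, 0],
    [0, 0, 0],
    [0, 0, 0],
    [0, 0, 0],
  ],
  gripper=[255, 255, 255, 255, 255],
)

```text
time: 14.55
eef_pos: [558.1, 135.0, 194.4]
eef_rot: [[-0.966, 0.257, -0.014], [0.257, 0.966, -0.001], [0.013, -0.004, -1.0]]
contact_force: [1.4, 0.7, -0.3]
opening: 0.4
```

drive_tool(
  slide=[
    [20, 20, -40],
    [40, 40, -60],
    [60, 60, -60],
    [60, 60, -60],
    [60, 60, -60],
  ],
  rot=[
    [0, 0, 0],
    [0, 0, 0],
    [0, 0, 0],
    [0, 0, 0],
    [0, 0, 0],
  ],
  gripper=[255, 255, 255, 255, 255],
)

```text
time: 14.97
eef_pos: [516.6, 210.3, 256.5]
eef_rot: [[-0.967, 0.253, -0.01], [0.253, 0.967, 0.001], [0.01, -0.002, -1.0]]
contact_force: [0.1, -0.3, 1.0]
opening: 0.8
```

```bash
python3 - <<'E'
from h import *
b=viewer.snapshot('scene')[:,:,::-1]; c=viewer.snapshot('side')[:,:,::-1]; cv2.imwrite('pics/scene16.png',b)
cv2.imwrite('pics/f16.png',np.hstack([cv2.resize(b[130:310,160:330],(400,424),interpolation=cv2.INTER_CUBIC),cv2.resize(c[130:330,160:350],(400,424),interpolation=cv2.INTER_CUBIC)]))
s=readout.get_state();print(s['time'],s['contact_force'])
E
```

```text
15.0667 [ 0.15 -1.13  0.14]
```

View pics/f16.png

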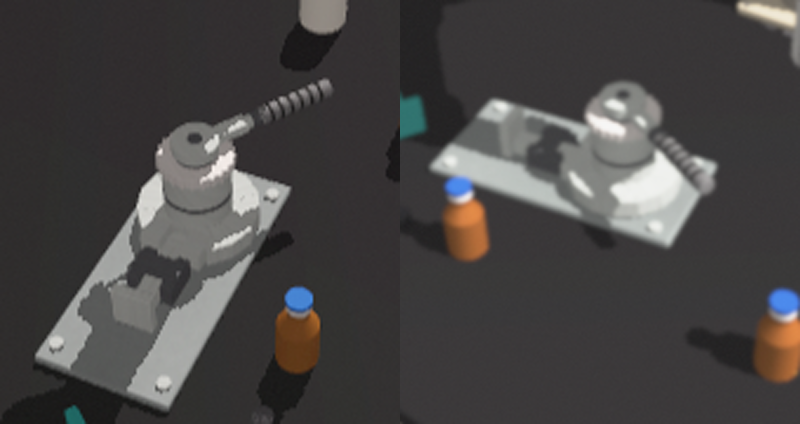

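View pics/scene16.png

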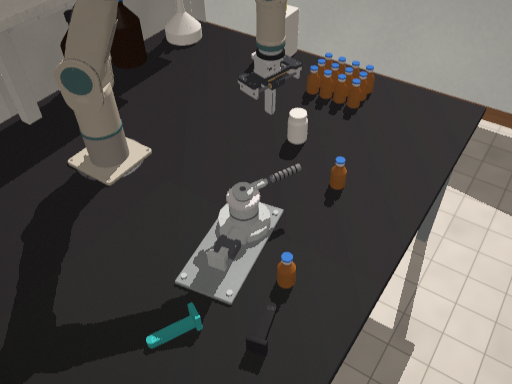

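```bash
python3 - <<'E'
from h import *
f=lambda x,y:((x+.5)/2.353+160-.5,(y+.5)/2.356+130-.5)
d=loc(onz('scene',*f(327,85),145))-loc(onz('scene',*f(195,138),156)); print(np.hypot(*d),np.degrees(np.arctan2(d[1],d[0])))
a=cv2.imread('pics/scene16.png');b=cv2.imread('pics/s8.png')
x=cv2.resize(a[230:290,180:260],(390,292),interpolation=cv2.INTER_CUBIC); y=cv2.resize(b,(150,180),interpolation=cv2.INTER_AREA)[100:160,20:100]
cv2.imwrite('pics/k16.png',np.hstack([cv2.resize(y,(390,292),interpolation=cv2.INTER_CUBIC),x]))
E
```

```text
190.14630196313982 56.213453693509656
```

View pics/k16.png

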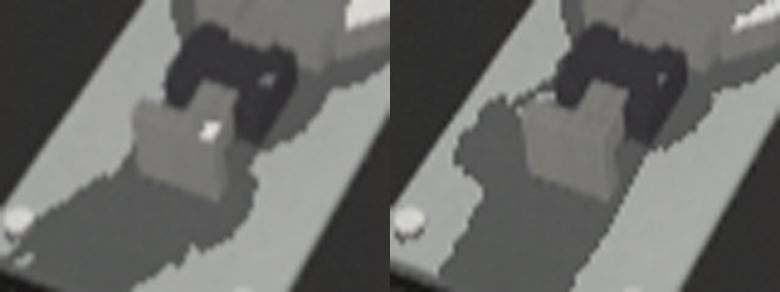

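The lever sprang back from about 49° to 56°, so it had broken over by about 0.12 rad. The pin is down again and the key hasn't moved. Handing in.

```bash
python3 -c "
from cell import order; print(order.hand_in())"
```

```text
the job is handed in; nothing more can be done
None
```

I closed the vessel in the order asked and handed the job in at about 15 s on the robot's clock; `order.hand_in()` gave no verdict.

- **Alignment:** I turned the vessel about 31° clockwise by the lever. The notch then lay within about 1 mm of the key guide's centreline.
- **Key:** I slid it in to a hard stop, 18 N with no advance. From above, the nose sat at the notch floor, and the tab was about 177 mm from the axis against an expected 179 mm. The wrist camera was a few mm off, so I trusted the stop and the picture over the exact figure.
- **Click:** I pushed the lever on to a peak of about 12.3 N at the grip. The force then fell gradually to 5.7 N and the pin rose about 2 px (roughly 7–8 mm). I stopped there and backed off.
- **Last checks:**
  - The lever sprang back from about 49° to 56°, a break-over of about 0.12 rad, short of the 0.18 stop.
  - The pin is down again and the key hasn't moved.
  - The vials and jar still stand where they were.
  - The arm is clear of everything, with about 0–1 N on the wrist.

The start of the click was hard to see. The force fell slowly and the pin was only a few pixels, so the 0.12 rad is an estimate from the finger position and the spring-back. No check failed.

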